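# Function-test the latching stop button of the press

## Robot

A 6-joint arm with a two-finger parallel gripper is mounted at the origin on a cart in front of the work surface, level with it; the furniture and walls round the work are solid. World frame = base frame: x ahead of the robot, y to its left, z up, the work surface at z = 0. Lengths are in m, angles in rad, forces in N, time in s.
With the tool pointing down it reaches from about 0.4 to 0.825 m from the base axis. Payload 7 kg.
Tool frame: the origin (TCP) lies midway between the tips of the shut fingers; the grasp point (between the pads) lies grasp_offset behind it (grasp_offset is the distance from the TCP to the grasp point, in m); z points along the fingers, y is the direction in which the jaws open and shut (so a half turn about z gives the same grasp; the last joint's range is limited). The gripper opens to 85 mm and grips with 20 to 120 N. Pads are 22 mm wide; open, the fingers measure 114 mm over their backs; the gripper's body (76 mm by 85 mm) begins 54 mm behind the grasp point. The pads swing forward as they close: fully open they stand 13 mm farther back than shut.
Start: joints at [1.445, 0.359, 0.012, 0, -1.224, -0.288], TCP at [0.271, 0.618, 0.231] pointing down, gripper open.
Joint ranges: [-3.07, 3.07], [-1.43, 2.12], [-1.02, 1.25], [-3.03, 1.67], [-3.05, -0], [-3.03, 3.03]. Speed limits (rad/s): [2.39, 2.39, 3.01, 3.14, 3.14, 3.14].

## Interface

Orientations are given as a unit quaternion [x, y, z, w].
In Python, from rig import * gives the robot as it stands.
- The arm moves only by the tool drive_tool, never from a script. Its argument "steps" is a list of rows, each an object of numbers: "tx", "ty", "tz": the shift along the tool's x, y, z in units of 30 mm (1.0 is 30 mm); "wx", "wy", "wz": the turn, a rotation vector about the tool's x, y, z in units of 6 degrees (1.0 is 6 degrees); "hand": the opening in per cent of the stroke, from 0 (shut) to 100 (fully open). In form: [{"tx": .., "ty": .., "tz": .., "wx": .., "wy": .., "wz": .., "hand": ..}, ...]. A call has exactly 10 rows; each row shifts and turns the pose as measured when the row begins, along the tool's axes as they then stand; what a row does not reach is not made up. A row lasts 1/8 s, in which the tool goes at most 62.5 mm and 10.7 degrees, less where a joint would pass 70% of its speed; a pose out of reach is approached as far as the arm can. A call is refused whole if a number of a shift passes 1 or a number of a turn 1, either way. A call with a gripper value outside its range is refused whole. The fingers move at their own pace and stop on an object; "newtons" is the grip in N (left out, the last holds). Time passes only in rows, so rows that do not move let the fingers close, or fill a call up. It gives the time, the measured TCP pose, the force and the opening at its end, in the units of the state.
- read_state(): the state, without advancing time (a new reading comes with each control period).
- grab_frame(name): name is "scene" or "side" or "wrist"; returns a dict with "img" (400x640x3 uint8, blue, green, red), "camera_matrix" (3x3 intrinsics, pixels), "extrinsics" (4x4, takes a point from camera to world coordinates). Camera axes: x right, y down, z forward; pixel columns grow to the right and rows downward; lengths in m; the calibration is good to about 2 mm. A picture is of the moment at which its call begins. There is no depth.
- close_job(): hands the job in, once; it reports no verdict.
The state is a dict: "time_s": time; "joints": joint angles; "dq": joint speeds; "joint_efforts": joint torques, N m; "ee_pos": TCP position; "tcp_rot": TCP orientation; "contact_force": force on the tool from outside, world axes, zero at the start; "moment": the same for the moment, N m; "opening": finger opening in m.
Only numpy, scipy, OpenCV 4.12 (cv2) and the standard library are available. Lean on these libraries where they do the work, as an engineer would, in place of code of your own. Each camera call takes 0.05 s, during which the arm holds its last target.

## Task

Before the press is used, test its bench stop: of the three grey control boxes, take the one with the wide mushroom-shaped button and push the button fully down so that it latches. Then take its raised finger bar, twist it clockwise (seen from above) by about 40 degrees to its end stop and let go, so that the button is unlatched and stands fully up again. Keep your hands off the other two control boxes.

Things in the scene. Friction and masses are not known exactly. Their poses are not given: they have to be found in the camera images.
- stop_top (a point): Centre of the top of the upright finger bar on the mushroom stop button, on the button's axis; 96 mm above the worktop with the button up, 88 mm when latched down. Moves and turns with the button: x runs along the bar, z is up. The bar is 36 mm long (x), 12 mm wide (y) and stands 18 mm above the mushroom cap (black, round, 54 mm in diameter, 12 mm thick).
- stop_box: The fixed grey box that carries the mushroom button: 90 x 90 x 50 mm, with an aluminium collar, 52 mm in diameter and 5 mm high, round the button's stem on top. Origin: centre of its underside, on the button's axis.
- stop_press (a joint): Travel of the mushroom button in m: 0 = up, 0.008 = fully down. It snaps over: it resists with about 3 N at first; past half its travel it goes down by itself and stays down. It can only be pressed while untwisted.
- stop_twist (a joint): Twist of the button's cap and bar in rad: 0 at the start, growing clockwise seen from above, end stop at 0.75; stays where it is left. Needs 0.12 to 0.25 N m. With the button down, twisting brings in a spring that unlatches it beyond about 0.45 rad. A firm grip may hold the button down meanwhile: it then pops up 8 mm when let go, the twist falling back less than 0.1 rad.
- push_box: Not to be touched: fixed box of the same make (origin: centre of its underside) with a small flat push button without any cap or bar, 34 mm in diameter, its top 63 mm above the worktop.
- selector_box: Not to be touched: fixed box of the same make (origin: centre of its underside) with a narrow selector knob, 28 mm in diameter with a bar of 26 x 10 mm, its top 80 mm above the worktop; no mushroom cap.
Mind the look-alikes: they are no part of the job. Leave any brown look-alike of the stop_box alone.

How it is judged:
By the outcome, as a careful person would: the job done as asked, in the order asked, and still so for the second after the job is handed in, with the robot touching nothing.
It also fails if it takes over 40 s, if anything falls off the work surface, if the arm or the gripper's body presses on something with over 40 N, if the wrist force passes 120 N, or if a joint passes its speed limit or range.

## Working session

There is one attempt and no reset: what is moved stays moved. The work goes in short steps, Python scripts to look and compute and a tool call to move; the robot and the scene stay as the last step left them, time stands still between calls to the robot, and variables do not carry over. Pictures are saved under pics/ and viewed, and the job is handed in when it is done.

Besides the shell and the picture viewer there is one more tool, called as name(argument=value, ...) on one line, values as JSON. drive_tool: Moves the arm, as the interface text tells. Its arguments: {"type":"object","properties":{"steps":{"type":"array"},"newtons":{"type":"number"}},"required":["steps"]}

```bash
ls; mkdir -p pics
python3 - <<'E'
from rig import *
import cv2
print(read_state())
for n in("scene","side","wrist"):
    f=grab_frame(n); cv2.imwrite(f"pics/{n}0.png",f["img"]); print(n,f["camera_matrix"],f["extrinsics"])
E
```

```text
pics
{'time_s': 0.0, 'joints': array([ 1.44508170e+00,  3.59384028e-01,  1.10580624e-02, -3.68355483e-04,
       -1.22410723e+00, -2.88103161e-01]), 'dq': array([-0.00011095, -0.00063951,  0.00020497, -0.00073399, -0.00140797,
       -0.00118529]), 'joint_efforts': array([ 7.47362847e-04, -5.83327281e+01,  2.93404305e+01,  6.93634316e+00,
       -6.20984909e-03, -1.52799331e-06]), 'ee_pos': array([0.27124434, 0.6175689 , 0.23036191]), 'tcp_rot': array([ 9.78657382e-01, -2.05497026e-01, -1.06218925e-04,  8.29780599e-04]), 'contact_force': array([-0.90982246,  0.6257021 ,  0.00470967]), 'moment': array([ 0.02204763, -0.01491015, -0.00291793]), 'opening': 0.08551437952652766}
scene [[459.93229088   0.         318.5800412 ]
 [  0.         459.93229088 202.76962693]
 [  0.           0.           1.        ]] [[-0.8760843  -0.23365463  0.42176037  0.13282588]
 [-0.48164692  0.46436497 -0.74322367  0.64036331]
 [-0.02219309 -0.85426617 -0.51936189  0.53104795]
 [ 0.          0.          0.          1.        ]]
side [[381.18835669   0.         314.80294292]
 [  0.         381.18835669 199.97983578]
 [  0.           0.           1.        ]] [[ 0.89554276  0.38673397 -0.22009091  0.70416684]
 [ 0.44493956 -0.77198118  0.45395357 -0.39144549]
 [ 0.00565323 -0.50446199 -0.8634154   0.83526531]
 [ 0.          0.          0.          1.        ]]
wrist [[332.88412485   0.         319.85542881]
 [  0.         332.88412485 198.71870227]
 [  0.           0.           1.        ]] [[-0.40137285 -0.87542398 -0.26931895  0.34032266]
 [-0.91591397  0.38401272  0.11677256  0.58689597]
 [ 0.0011964   0.29354232 -0.95594533  0.37381875]
 [ 0.          0.          0.          1.        ]]
```

View pics/scene0.png

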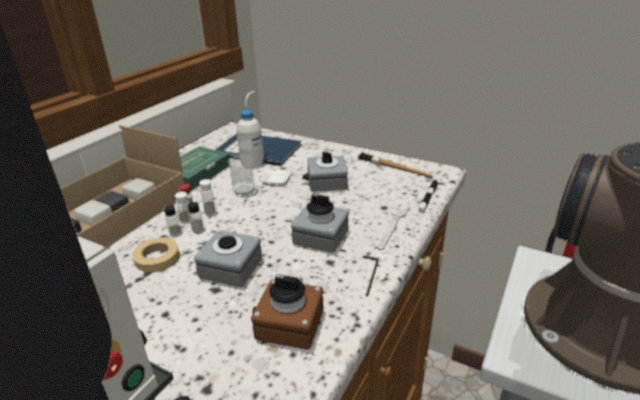

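View pics/side0.png

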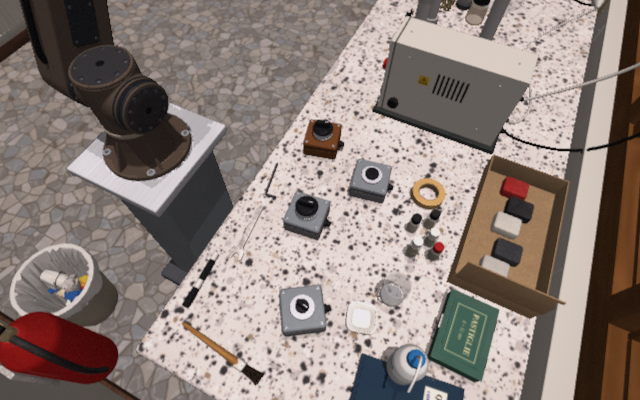

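View pics/wrist0.png

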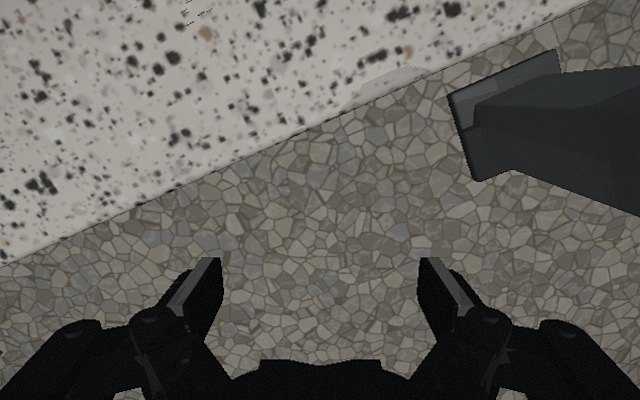

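The target is the grey box with the wide cap, near (320,222) in scene and (307,212) in side. The brown look-alike is at scene (288,310). I'll zoom in on the target and measure it.

Run:
```python
import cv2,numpy as np
a=cv2.imread("pics/scene0.png")[175:265,270:370]; b=cv2.imread("pics/side0.png")[175:255,262:352]
a=cv2.resize(a,(400,360),interpolation=cv2.INTER_CUBIC);b=cv2.resize(b,(400,356),interpolation=cv2.INTER_CUBIC)
b=cv2.copyMakeBorder(b,0,4,0,0,cv2.BORDER_CONSTANT)
cv2.imwrite("pics/crop0.png",np.clip(np.hstack([a,b])*1.6,0,255).astype(np.uint8))
```

```text
(no output)
```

View pics/crop0.png

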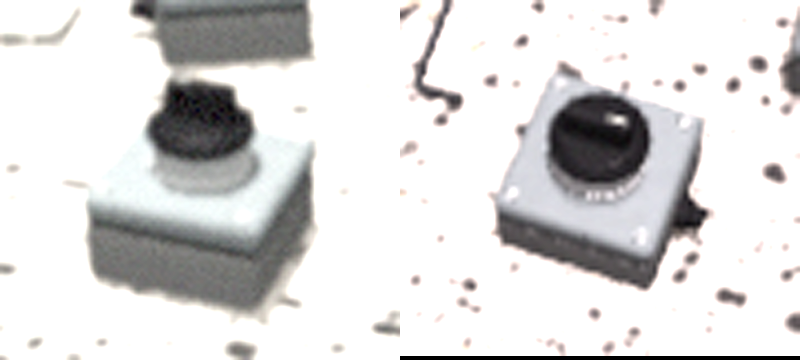

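```bash
cat > h.py <<'E'
import numpy as np,cv2
from rig import *
from scipy.spatial.transform import Rotation as R
def cast(f,uv,z):
    K=f["camera_matrix"];T=f["extrinsics"]
    d=T[:3,:3]@np.linalg.solve(K,[uv[0],uv[1],1.]);o=T[:3,3]
    return o+d*(z-o[2])/d[2]
def proj(f,p):
    T=f["extrinsics"];c=T[:3,:3].T@(np.array(p)-T[:3,3]);q=f["camera_matrix"]@c;return q[:2]/q[2]
E
python3 - <<'E'
from h import *
f=grab_frame("side")
for n,uv,z in [("cap",(306.6,207),.078),("push",(372,174),.06),("sel",(302,305),.07)]: print(n,cast(f,uv,z))
# box top corners in side crop (px offset)
for c in [(560-400,75),(703-400,118),(650-400,258),(500-400,208)]: print(cast(f,(262+c[0]/4.444,175+c[1]/4.444),.05))
g=grab_frame("scene")
print(cast(g,(270+200/4,175+130/4),.072))
print(proj(g,cast(f,(306.6,207),.078)))
E
```

```text
cap [ 0.50267523 -0.01823725  0.078     ]
push [0.59925509 0.14524993 0.06      ]
sel [ 0.59454209 -0.21869547  0.07      ]
[0.45763409 0.023545   0.05      ]
[0.53866352 0.03393554 0.05      ]
[ 0.54971518 -0.0529767   0.05      ]
[ 0.46743406 -0.06213394  0.05      ]
[ 0.49491885 -0.00267892  0.072     ]
[320.27625817 200.04142819]
```

Run:
```python
from h import *
f=grab_frame("side")
for uv in [(376,108),(498,145),(395,25),(385,65)]: print(uv,cast(f,uv,0.0)[:2],cast(f,uv,.2)[:2])
s=read_state(); M=R.from_quat(s["tcp_rot"]).as_matrix(); print(M.round(3))
d=np.array([0.46,-0.016,.23])-s["ee_pos"]; print(M.T@d/.03, np.linalg.norm(d))
# bar in side crop
p=[cast(f,(262+(x-400)/4.444,175+y/4.444),.096) for x,y in [(563,122),(632,130)]]; print(p)
```

```text
(376, 108) [0.51289473 0.41098604] [0.55869386 0.21884792]
(498, 145) [0.86797046 0.43448649] [0.82874852 0.23672131]
(395, 25) [0.42708774 0.8031021 ] [0.49343291 0.5170738 ]
(385, 65) [0.46947486 0.59714164] [0.52567065 0.36042952]
[[ 0.916 -0.402 -0.   ]
 [-0.402 -0.916 -0.001]
 [ 0.     0.001 -1.   ]]
[14.25317526 16.81796535  0.04357392] 0.6613614565499273
[array([ 0.48632235, -0.02466021,  0.096     ]), array([ 0.519444  , -0.01325343,  0.096     ])]
```

Run:
```python
from h import *
s=read_state(); M=R.from_quat(s["tcp_rot"]); D=np.array([0.503,-0.018,.21])-s["ee_pos"]
n=24
for i in range(n):
    print(i,((M.inv().apply(D/n))/.03).round(2)); M=M*R.from_rotvec([0,0,np.deg2rad(137.3/n)])
```

```text
0 [0.65 0.68 0.03]
1 [0.71 0.61 0.03]
2 [0.77 0.54 0.03]
3 [0.82 0.46 0.03]
4 [0.86 0.37 0.03]
5 [0.9  0.29 0.03]
6 [0.92 0.19 0.03]
7 [0.93 0.1  0.03]
8 [0.94 0.01 0.03]
9 [ 0.94 -0.09  0.03]
10 [ 0.92 -0.18  0.03]
11 [ 0.9  -0.27  0.03]
12 [ 0.87 -0.36  0.03]
13 [ 0.83 -0.44  0.03]
14 [ 0.78 -0.52  0.03]
15 [ 0.72 -0.6   0.03]
16 [ 0.66 -0.67  0.03]
17 [ 0.59 -0.73  0.03]
18 [ 0.52 -0.79  0.03]
19 [ 0.44 -0.83  0.03]
20 [ 0.35 -0.87  0.03]
21 [ 0.26 -0.9   0.03]
22 [ 0.17 -0.92  0.03]
23 [ 0.08 -0.94  0.03]
```

drive_tool(steps=[{"tx":0.65,"ty":0.7,"wz":0.95},{"tx":0.7,"ty":0.6,"wz":0.95},{"tx":0.75,"ty":0.55,"wz":0.95},{"tx":0.8,"ty":0.45,"wz":0.95},{"tx":0.85,"ty":0.35,"wz":0.95},{"tx":0.9,"ty":0.3,"wz":0.95},{"tx":0.9,"ty":0.2,"wz":0.95},{"tx":0.95,"ty":0.1,"wz":0.95},{"tx":0.95,"ty":0,"wz":0.95},{"tx":0.95,"ty":-0.1,"wz":0.95}])

```text
schema error: expected keys tx, ty, tz, wx, wy, wz, hand
```

drive_tool(steps=[{"tx":0.65,"ty":0.7,"tz":0,"wx":0,"wy":0,"wz":0.95,"hand":100},{"tx":0.7,"ty":0.6,"tz":0,"wx":0,"wy":0,"wz":0.95,"hand":100},{"tx":0.75,"ty":0.55,"tz":0,"wx":0,"wy":0,"wz":0.95,"hand":100},{"tx":0.8,"ty":0.45,"tz":0,"wx":0,"wy":0,"wz":0.95,"hand":100},{"tx":0.85,"ty":0.35,"tz":0,"wx":0,"wy":0,"wz":0.95,"hand":100},{"tx":0.9,"ty":0.3,"tz":0,"wx":0,"wy":0,"wz":0.95,"hand":100},{"tx":0.9,"ty":0.2,"tz":0,"wx":0,"wy":0,"wz":0.95,"hand":100},{"tx":0.95,"ty":0.1,"tz":0,"wx":0,"wy":0,"wz":0.95,"hand":100},{"tx":0.95,"ty":0,"tz":0,"wx":0,"wy":0,"wz":0.95,"hand":100},{"tx":0.95,"ty":-0.1,"tz":0,"wx":0,"wy":0,"wz":0.95,"hand":100}])

```text
time_s: 1.55
ee_pos: [0.3654, 0.345, 0.2304]
tcp_rot: [0.752, -0.659, 0.0, 0.0]
contact_force: [0.1, -0.7, 0.6]
opening: 0.0855
```

```bash
cat > plan.py <<'E'
import sys
from h import *
def plan(T,yaw,n):
    s=read_state(); M=R.from_quat(s["tcp_rot"]); D=np.array(T)-s["ee_pos"]
    X=M.as_matrix()[:,0]; y0=np.degrees(np.arctan2(X[1],X[0])); dy=(y0-yaw+180)%360-180
    print("yaw",y0,"wz total",dy/6, "q",s["joints"].round(3))
    for i in range(n):
        print(i,(M.inv().apply(D/n)/.03).round(2),round(dy/6/n,2)); M=M*R.from_rotvec([0,0,np.deg2rad(dy/n)])
if __name__=="__main__":
    a=[float(x) for x in sys.argv[1:]]; plan(a[:3],a[3],int(a[4]))
E
python3 plan.py .503 -.018 .21 -161 14
```

```text
yaw -82.41872272403859 wz total 13.096879545993565 q [ 1.148  0.074 -0.361  0.    -1.137 -1.016]
0 [ 0.9  -0.21  0.05] 0.94
1 [ 0.88 -0.3   0.05] 0.94
2 [ 0.84 -0.38  0.05] 0.94
3 [ 0.8  -0.46  0.05] 0.94
4 [ 0.75 -0.54  0.05] 0.94
5 [ 0.7  -0.61  0.05] 0.94
6 [ 0.63 -0.67  0.05] 0.94
7 [ 0.56 -0.73  0.05] 0.94
8 [ 0.49 -0.78  0.05] 0.94
9 [ 0.41 -0.83  0.05] 0.94
10 [ 0.33 -0.86  0.05] 0.94
11 [ 0.24 -0.89  0.05] 0.94
12 [ 0.15 -0.91  0.05] 0.94
13 [ 0.06 -0.92  0.05] 0.94
```

drive_tool(steps=[{"tx":0.9,"ty":-0.2,"tz":0.05,"wx":0,"wy":0,"wz":0.95,"hand":100},{"tx":0.9,"ty":-0.3,"tz":0.05,"wx":0,"wy":0,"wz":0.95,"hand":100},{"tx":0.85,"ty":-0.4,"tz":0.05,"wx":0,"wy":0,"wz":0.95,"hand":100},{"tx":0.8,"ty":-0.45,"tz":0.05,"wx":0,"wy":0,"wz":0.95,"hand":100},{"tx":0.75,"ty":-0.55,"tz":0.05,"wx":0,"wy":0,"wz":0.95,"hand":100},{"tx":0.7,"ty":-0.6,"tz":0.05,"wx":0,"wy":0,"wz":0.95,"hand":100},{"tx":0.65,"ty":-0.65,"tz":0.05,"wx":0,"wy":0,"wz":0.95,"hand":100},{"tx":0.55,"ty":-0.75,"tz":0.05,"wx":0,"wy":0,"wz":0.95,"hand":100},{"tx":0.5,"ty":-0.8,"tz":0.05,"wx":0,"wy":0,"wz":0.95,"hand":100},{"tx":0.4,"ty":-0.85,"tz":0.05,"wx":0,"wy":0,"wz":0.95,"hand":100}])

```text
time_s: 2.8
ee_pos: [0.4606, 0.0727, 0.2168]
tcp_rot: [-0.331, 0.944, 0.001, 0.002]
contact_force: [0.5, 0.0, -1.0]
opening: 0.0853
```

```bash
python3 plan.py .503 -.018 .21 -161 5
```

```text
yaw -141.30241135911513 wz total 3.282931440147479 q [ 5.800e-01  1.700e-02 -4.530e-01 -1.000e-03 -1.096e+00 -1.475e+00]
0 [ 0.16 -0.65  0.04] 0.66
1 [ 0.11 -0.66  0.04] 0.66
2 [ 0.07 -0.66  0.04] 0.66
3 [ 0.02 -0.67  0.04] 0.66
4 [-0.02 -0.67  0.04] 0.66
```

drive_tool(steps=[{"tx":0.15,"ty":-0.65,"tz":0.05,"wx":0,"wy":0,"wz":0.65,"hand":100},{"tx":0.1,"ty":-0.65,"tz":0.05,"wx":0,"wy":0,"wz":0.65,"hand":100},{"tx":0.05,"ty":-0.65,"tz":0.05,"wx":0,"wy":0,"wz":0.65,"hand":100},{"tx":0,"ty":-0.65,"tz":0.05,"wx":0,"wy":0,"wz":0.65,"hand":100},{"tx":0,"ty":-0.65,"tz":0.05,"wx":0,"wy":0,"wz":0.65,"hand":100},{"tx":0,"ty":0,"tz":0,"wx":0,"wy":0,"wz":0,"hand":100},{"tx":0,"ty":0,"tz":0,"wx":0,"wy":0,"wz":0,"hand":100},{"tx":0,"ty":0,"tz":0,"wx":0,"wy":0,"wz":0,"hand":100},{"tx":0,"ty":0,"tz":0,"wx":0,"wy":0,"wz":0,"hand":100},{"tx":0,"ty":0,"tz":0,"wx":0,"wy":0,"wz":0,"hand":100}])

```text
time_s: 4.05
ee_pos: [0.5035, -0.0196, 0.2098]
tcp_rot: [-0.161, 0.987, 0.002, 0.003]
contact_force: [-1.1, -0.4, 0.6]
opening: 0.0854
```

Run:
```python
from h import *
f=grab_frame("wrist"); cv2.imwrite("pics/w1.png",f["img"]); np.savez("w1.npz",**f)
s=read_state();print(s["ee_pos"],R.from_quat(s["tcp_rot"]).as_matrix().round(3),s["joints"].round(3))
print(proj(f,(.503,-.018,.096)))
```

```text
[ 0.50346783 -0.01963371  0.20982131] [[-0.948 -0.318  0.005]
 [-0.318  0.948  0.004]
 [-0.006  0.002 -1.   ]] [ 0.35   0.089 -0.392 -0.002 -1.084 -1.596]
[322.55350527 192.96787547]
```

View pics/w1.png

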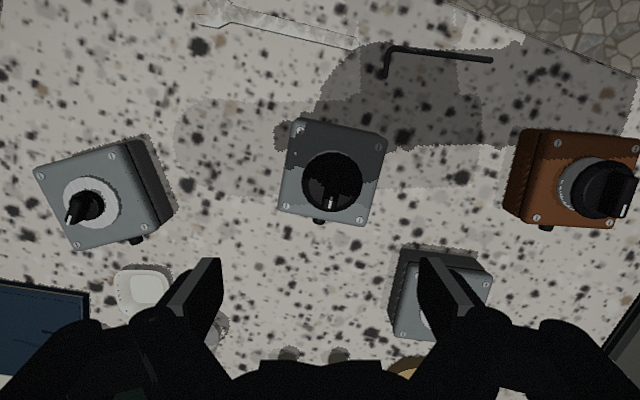

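Run:
```python
from h import *
f=np.load("w1.npz")
img=f["img"]
c=cv2.resize(img[110:235,265:395],None,fx=4.5,fy=4.5,interpolation=cv2.INTER_CUBIC)
cv2.imwrite("pics/w1c.png",np.clip((c/255.)**.45*255,0,255).astype(np.uint8))
m=(img[110:235,265:395].max(2)<40).astype(np.uint8)
n,l,st,ce=cv2.connectedComponentsWithStats(m)
for k in range(1,n):
  if st[k,4]>100:print(st[k],ce[k]+[265,110])
for z in(.078,.09):print(cast(f,(332,182),z))
```

```text
[ 32   7  83  20 214] [336.19626168 125.18691589]
[  37   42   61   60 2727] [332.15071507 181.12504584]
[ 0.49617495 -0.01161749  0.078     ]
[ 0.49339062 -0.01306699  0.09      ]
```

View pics/w1c.png

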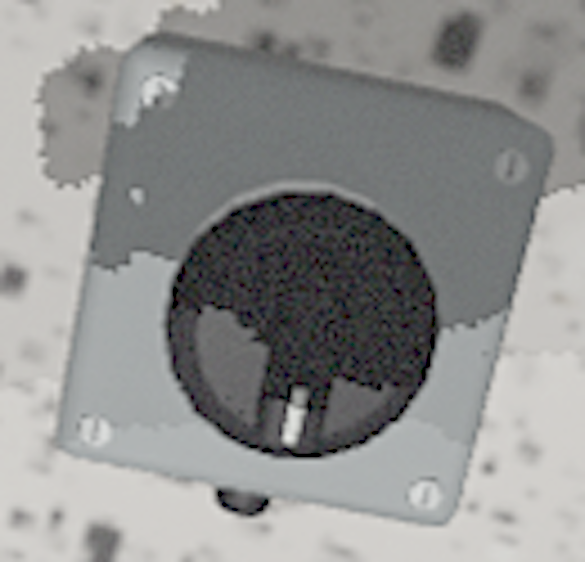

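Run:
```python
from h import *
f=np.load("w1.npz")
P=lambda x,y,z:cast(f,(265+(x+.5)/4.5-.5,110+(y+.5)/4.5-.5),z)
C=np.array([P(x,y,.05) for x,y in [(135,38),(550,140),(447,522),(62,447)]]);print(C,C.mean(0))
for i in range(4):
    d=C[(i+1)%4]-C[i];print(np.linalg.norm(d),np.degrees(np.arctan2(d[1],d[0])))
a,b=P(289,445,.096),P(300,390,.096);print("stripe",a,b,np.degrees(np.arctan2(*(a-b)[[1,0]])))
for e in [((262,430),(270,345)),((318,445),(330,380))]:
    a,b=[P(*q,.096) for q in e];print("edge",a,b,np.degrees(np.arctan2(*(a-b)[[1,0]])))
g=grab_frame("side"); img=g["img"]; cv2.imwrite("pics/s1.png",img)
img=cv2.imread("pics/side0.png")
m=(img[190:225,285:330].max(2)<60).astype(np.uint8)
n,l,st,ce=cv2.connectedComponentsWithStats(m)
for k in range(1,n):
  if st[k,4]>100:print(st[k],ce[k]+[285,190],cast(g,ce[k]+[285,190],.078),cast(g,ce[k]+[285,190],.072))
c=cv2.resize(img[185:240,280:335],None,fx=10,fy=10,interpolation=cv2.INTER_CUBIC)
cv2.imwrite("pics/s1c.png",np.clip((c/255.)**.45*255,0,255).astype(np.uint8))
```

```text
[[ 0.45803375 -0.05884326  0.05      ]
 [ 0.450552    0.02611157  0.05      ]
 [ 0.53428842  0.03585767  0.05      ]
 [ 0.54430722 -0.04833148  0.05      ]] [ 0.49679535 -0.01130137  0.05      ]
0.08528364631429977 95.03290366718353
0.08430169382925898 6.638795753794567
0.08478318663976417 -83.2135256631602
0.08691150231703298 -173.0531747711908
stripe [ 0.51387559 -0.00890718  0.096     ] [ 0.50339853 -0.01043786  0.096     ] 8.312005087147156
edge [ 0.51271621 -0.01446774  0.096     ] [ 0.49720351 -0.01822867  0.096     ] 13.627957813832413
edge [ 0.51220575 -0.00392259  0.096     ] [ 0.49992808 -0.00596471  0.096     ] 9.443445007583708
[ 11   7  22  19 342] [306.27192982 206.11988304] [ 0.5009618  -0.01652485  0.078     ] [ 0.49935176 -0.01355426  0.072     ]
```

View pics/s1c.png

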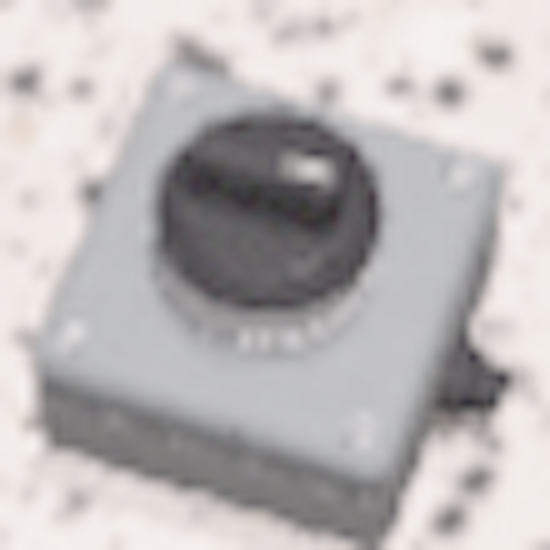

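```bash
python3 plan.py .4975 -.012 .15 -171.5 3
```

```text
yaw -161.48804647182732 wz total 1.6686589213621137 q [ 0.35   0.089 -0.392 -0.002 -1.084 -1.596]
0 [0.04 0.1  0.66] 0.56
1 [0.05 0.1  0.66] 0.56
2 [0.05 0.1  0.66] 0.56
```

drive_tool(steps=[{"tx":0.05,"ty":0.1,"tz":0.65,"wx":0,"wy":0,"wz":0.55,"hand":100},{"tx":0.05,"ty":0.1,"tz":0.65,"wx":0,"wy":0,"wz":0.55,"hand":100},{"tx":0.05,"ty":0.1,"tz":0.65,"wx":0,"wy":0,"wz":0.55,"hand":100},{"tx":0,"ty":0,"tz":0,"wx":0,"wy":0,"wz":0,"hand":100},{"tx":0,"ty":0,"tz":0,"wx":0,"wy":0,"wz":0,"hand":100},{"tx":0,"ty":0,"tz":0,"wx":0,"wy":0,"wz":0,"hand":100},{"tx":0,"ty":0,"tz":0,"wx":0,"wy":0,"wz":0,"hand":100},{"tx":0,"ty":0,"tz":0,"wx":0,"wy":0,"wz":0,"hand":100},{"tx":0,"ty":0,"tz":0,"wx":0,"wy":0,"wz":0,"hand":100},{"tx":0,"ty":0,"tz":0,"wx":0,"wy":0,"wz":0,"hand":100}])

```text
time_s: 5.4
ee_pos: [0.4992, -0.0113, 0.1533]
tcp_rot: [-0.075, 0.997, 0.002, 0.005]
contact_force: [0.6, 0.2, -0.4]
opening: 0.0853
```

Run:
```python
from h import *
f=grab_frame("wrist"); np.savez("w2.npz",**f)
s=read_state();print(s["ee_pos"],R.from_quat(s["tcp_rot"]).as_matrix().round(3),s["contact_force"])
u,v=proj(f,(.4965,-.0115,.078)).astype(int);print(u,v)
img=f["img"]; o=(max(u-70,0),max(v-65,0))
c=cv2.resize(img[o[1]:o[1]+130,o[0]:o[0]+140],None,fx=4.5,fy=4.5,interpolation=cv2.INTER_CUBIC);print(o)
cv2.imwrite("pics/w2c.png",np.clip((c/255.)**.4*255,0,255).astype(np.uint8))
```

```text
[ 0.49917887 -0.01130295  0.15328196] [[-0.989 -0.149  0.01 ]
 [-0.149  0.989  0.005]
 [-0.011  0.004 -1.   ]] [-0.42688738 -0.74403484  0.31005895]
320 204
(np.int64(250), np.int64(139))
```

View pics/w2c.png

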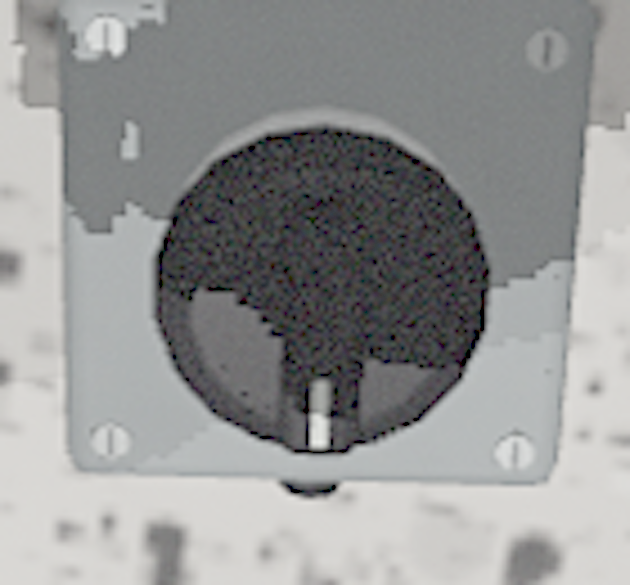

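drive_tool(steps=[{"tx":0.07,"ty":0,"tz":0,"wx":0.05,"wy":0.1,"wz":0,"hand":0},{"tx":0,"ty":0,"tz":0,"wx":0,"wy":0,"wz":0,"hand":0},{"tx":0,"ty":0,"tz":0,"wx":0,"wy":0,"wz":0,"hand":0},{"tx":0,"ty":0,"tz":0.4,"wx":0,"wy":0,"wz":0,"hand":0},{"tx":0,"ty":0,"tz":0.4,"wx":0,"wy":0,"wz":0,"hand":0},{"tx":0,"ty":0,"tz":0.4,"wx":0,"wy":0,"wz":0,"hand":0},{"tx":0,"ty":0,"tz":0.3,"wx":0,"wy":0,"wz":0,"hand":0},{"tx":0,"ty":0,"tz":0.1,"wx":0,"wy":0,"wz":0,"hand":0},{"tx":0,"ty":0,"tz":0,"wx":0,"wy":0,"wz":0,"hand":0},{"tx":0,"ty":0,"tz":0,"wx":0,"wy":0,"wz":0,"hand":0}])

```text
time_s: 6.7
ee_pos: [0.4964, -0.0119, 0.1008]
tcp_rot: [-0.075, 0.997, -0.001, -0.001]
contact_force: [0.9, -0.5, 0.1]
opening: -0.0004
```

Run:
```python
from h import *
s=read_state();print(s["ee_pos"],R.from_quat(s["tcp_rot"]).as_matrix().round(3),s["contact_force"],s["opening"])
for n in("wrist","scene"):cv2.imwrite(f"pics/{n}3.png",grab_frame(n)["img"])
```

```text
[ 0.4963827  -0.01192975  0.10083072] [[-0.989 -0.149 -0.002]
 [-0.149  0.989 -0.003]
 [ 0.002 -0.002 -1.   ]] [ 0.86451053 -0.50488976  0.05412007] -0.0003545582140035505
```

View pics/wrist3.png

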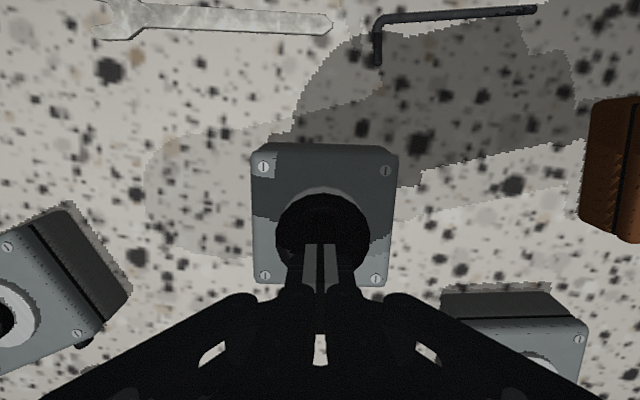

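View pics/scene3.png

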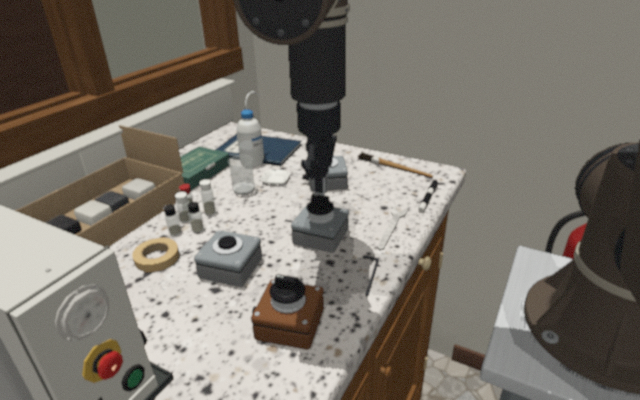

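The shut fingertips sit over the bar, at wrist (320,260). I'll press gently.

drive_tool(steps=[{"tx":0,"ty":0,"tz":0.1,"wx":0,"wy":0,"wz":0,"hand":0},{"tx":0,"ty":0,"tz":0.1,"wx":0,"wy":0,"wz":0,"hand":0},{"tx":0,"ty":0,"tz":0.1,"wx":0,"wy":0,"wz":0,"hand":0},{"tx":0,"ty":0,"tz":0.1,"wx":0,"wy":0,"wz":0,"hand":0},{"tx":0,"ty":0,"tz":0.1,"wx":0,"wy":0,"wz":0,"hand":0},{"tx":0,"ty":0,"tz":0,"wx":0,"wy":0,"wz":0,"hand":0},{"tx":0,"ty":0,"tz":0,"wx":0,"wy":0,"wz":0,"hand":0},{"tx":0,"ty":0,"tz":0,"wx":0,"wy":0,"wz":0,"hand":0},{"tx":0,"ty":0,"tz":0,"wx":0,"wy":0,"wz":0,"hand":0},{"tx":0,"ty":0,"tz":0,"wx":0,"wy":0,"wz":0,"hand":0}])

```text
time_s: 8.05
ee_pos: [0.498, -0.012, 0.088]
tcp_rot: [-0.076, 0.997, -0.002, 0.001]
contact_force: [-1.6, -0.1, 3.7]
opening: -0.0001
```

drive_tool(steps=[{"tx":0,"ty":0,"tz":0.1,"wx":0,"wy":0,"wz":0,"hand":0},{"tx":0,"ty":0,"tz":0.1,"wx":0,"wy":0,"wz":0,"hand":0},{"tx":0,"ty":0,"tz":0.1,"wx":0,"wy":0,"wz":0,"hand":0},{"tx":0,"ty":0,"tz":0,"wx":0,"wy":0,"wz":0,"hand":0},{"tx":0,"ty":0,"tz":0,"wx":0,"wy":0,"wz":0,"hand":0},{"tx":0,"ty":0,"tz":0,"wx":0,"wy":0,"wz":0,"hand":0},{"tx":0,"ty":0,"tz":0,"wx":0,"wy":0,"wz":0,"hand":0},{"tx":0,"ty":0,"tz":0,"wx":0,"wy":0,"wz":0,"hand":0},{"tx":0,"ty":0,"tz":0,"wx":0,"wy":0,"wz":0,"hand":0},{"tx":0,"ty":0,"tz":0,"wx":0,"wy":0,"wz":0,"hand":0}])

```text
time_s: 9.3
ee_pos: [0.5011, -0.0124, 0.088]
tcp_rot: [-0.078, 0.997, -0.003, 0.004]
contact_force: [-0.4, -0.4, 4.2]
opening: -0.0001
```

drive_tool(steps=[{"tx":0,"ty":0,"tz":-0.5,"wx":0,"wy":0,"wz":0,"hand":0},{"tx":0,"ty":0,"tz":-0.6,"wx":0,"wy":0,"wz":0,"hand":0},{"tx":0,"ty":0,"tz":-0.6,"wx":0,"wy":0,"wz":0,"hand":100},{"tx":0,"ty":0,"tz":-0.3,"wx":0,"wy":0,"wz":0,"hand":100},{"tx":0,"ty":0,"tz":0,"wx":0,"wy":0,"wz":0,"hand":100},{"tx":0,"ty":0,"tz":0,"wx":0,"wy":0,"wz":0,"hand":100},{"tx":0,"ty":0,"tz":0,"wx":0,"wy":0,"wz":0,"hand":100},{"tx":0,"ty":0,"tz":0,"wx":0,"wy":0,"wz":0,"hand":100},{"tx":0,"ty":0,"tz":0,"wx":0,"wy":0,"wz":0,"hand":100},{"tx":0,"ty":0,"tz":0,"wx":0,"wy":0,"wz":0,"hand":100}])

```text
time_s: 10.55
ee_pos: [0.4993, -0.0124, 0.1497]
tcp_rot: [-0.078, 0.997, -0.003, 0.003]
contact_force: [0.0, -0.1, -0.5]
opening: 0.0855
```

Run:
```python
from h import *
f=grab_frame("wrist"); np.savez("w4.npz",**f)
s=read_state();print(s["ee_pos"],R.from_quat(s["tcp_rot"]).as_matrix().round(4),s["contact_force"])
img=f["img"];u,v=proj(f,(.4965,-.0115,.07)).astype(int);o=(u-70,max(v-65,0));print(o,u,v)
a=cv2.resize(img[o[1]:o[1]+120,o[0]:o[0]+130],(520,480),interpolation=cv2.INTER_CUBIC)
g=grab_frame("scene")["img"]
b=cv2.resize(g[180:250,285:355],(280,280),interpolation=cv2.INTER_CUBIC)
b0=cv2.resize(cv2.imread("pics/scene0.png")[180:250,285:355],(280,200+80),interpolation=cv2.INTER_CUBIC)
b=np.vstack([b[:240],b0[:240]])
c=np.hstack([a,b])
cv2.imwrite("pics/w4c.png",np.clip((c/255.)**.4*255,0,255).astype(np.uint8))
```

```text
[ 0.49927795 -0.01234426  0.14969357] [[-0.9879 -0.1549  0.0057]
 [-0.155   0.9879 -0.0058]
 [-0.0048 -0.0066 -1.    ]] [ 0.94764759  0.15093963 -0.75437068]
(np.int64(253), np.int64(137)) 323 202
```

View pics/w4c.png

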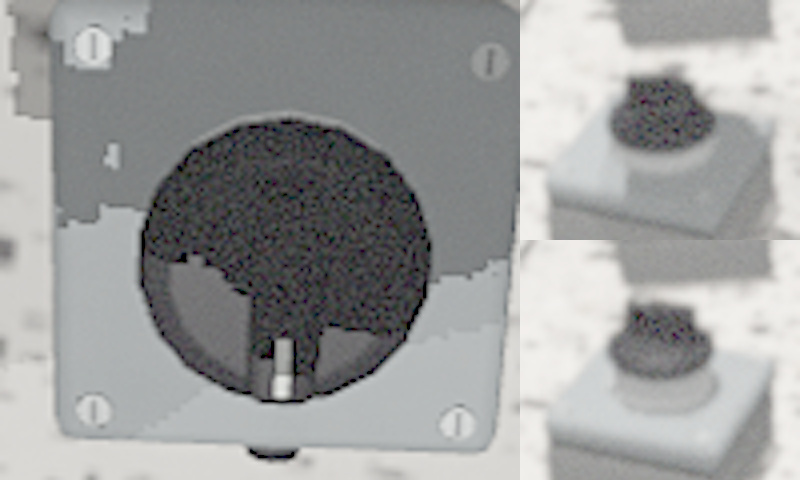

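The button shows as latched: the cap gap in scene is smaller, and the TCP stopped at 0.088. Next I'll go down astride the bar and grip it.

drive_tool(newtons=50, steps=[{"tx":0.08,"ty":0.03,"tz":0.5,"wx":-0.06,"wy":0.05,"wz":0,"hand":100},{"tx":0,"ty":0,"tz":0.5,"wx":0,"wy":0,"wz":0,"hand":100},{"tx":0,"ty":0,"tz":0.5,"wx":0,"wy":0,"wz":0,"hand":100},{"tx":0,"ty":0,"tz":0.5,"wx":0,"wy":0,"wz":0,"hand":100},{"tx":0,"ty":0,"tz":0.3,"wx":0,"wy":0,"wz":0,"hand":100},{"tx":0,"ty":0,"tz":0.1,"wx":0,"wy":0,"wz":0,"hand":100},{"tx":0,"ty":0,"tz":0,"wx":0,"wy":0,"wz":0,"hand":100},{"tx":0,"ty":0,"tz":0,"wx":0,"wy":0,"wz":0,"hand":100},{"tx":0,"ty":0,"tz":0,"wx":0,"wy":0,"wz":0,"hand":100},{"tx":0,"ty":0,"tz":0,"wx":0,"wy":0,"wz":0,"hand":100}])

```text
time_s: 11.9
ee_pos: [0.4956, -0.0119, 0.0726]
tcp_rot: [-0.077, 0.997, 0.001, -0.001]
contact_force: [1.2, 0.1, 0.2]
opening: 0.0857
```

Run:
```python
from h import *
s=read_state();print(s["ee_pos"],R.from_quat(s["tcp_rot"]).as_matrix().round(4),s["contact_force"])
cv2.imwrite("pics/w5.png",np.clip((grab_frame("wrist")["img"]/255.)**.5*255,0,255).astype(np.uint8))
```

```text
[ 0.49557847 -0.01193368  0.07259052] [[-0.988  -0.1542 -0.0021]
 [-0.1542  0.988   0.0013]
 [ 0.0019  0.0016 -1.    ]] [1.17223851 0.10103381 0.19323754]
```

View pics/w5.png

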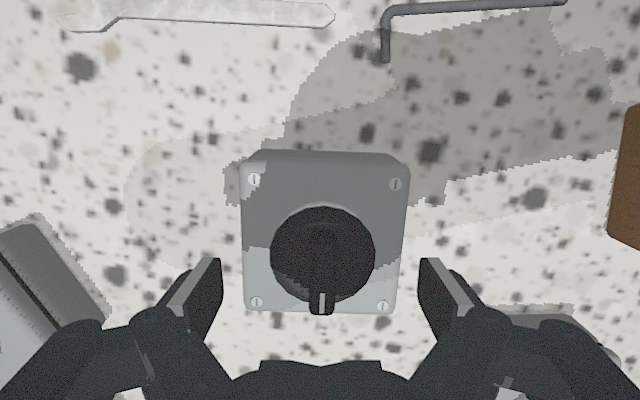

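drive_tool(newtons=50, steps=[{"tx":-0.04,"ty":0,"tz":-0.07,"wx":0,"wy":0,"wz":0,"hand":100},{"tx":0,"ty":0,"tz":0,"wx":0,"wy":0,"wz":0,"hand":30},{"tx":0,"ty":0,"tz":0,"wx":0,"wy":0,"wz":0,"hand":30},{"tx":0,"ty":0,"tz":0,"wx":0,"wy":0,"wz":0,"hand":30},{"tx":0,"ty":0,"tz":0,"wx":0,"wy":0,"wz":0,"hand":0},{"tx":0,"ty":0,"tz":0,"wx":0,"wy":0,"wz":0,"hand":0},{"tx":0,"ty":0,"tz":0,"wx":0,"wy":0,"wz":0,"hand":0},{"tx":0,"ty":0,"tz":0,"wx":0,"wy":0,"wz":0,"hand":0},{"tx":0,"ty":0,"tz":0,"wx":0,"wy":0,"wz":0,"hand":0},{"tx":0,"ty":0,"tz":0,"wx":0,"wy":0,"wz":0,"hand":0}])

```text
time_s: 13.2
ee_pos: [0.497, -0.011, 0.0753]
tcp_rot: [-0.077, 0.997, 0.001, -0.0]
contact_force: [-1.1, 2.5, 1.9]
opening: 0.0102
```

Run:
```python
from h import *
s=read_state();print(s["ee_pos"],R.from_quat(s["tcp_rot"]).as_matrix().round(4),s["contact_force"],s["moment"],s["joints"])
```

```text
[ 0.49699139 -0.01100435  0.07529663] [[-9.883e-01 -1.528e-01 -1.200e-03]
 [-1.528e-01  9.883e-01  2.700e-03]
 [ 8.000e-04  2.800e-03 -1.000e+00]] [-1.06609776  2.45553435  1.93150298] [ 0.87208905  0.42497184 -0.41946231] [ 0.37159276  0.23345326 -0.57388311 -0.00421245 -0.76362006 -1.7859359 ]
```

drive_tool(steps=[{"tx":0,"ty":0,"tz":0,"wx":0,"wy":0,"wz":0.6,"hand":0},{"tx":0,"ty":0,"tz":0,"wx":0,"wy":0,"wz":0.7,"hand":0},{"tx":0,"ty":0,"tz":0,"wx":0,"wy":0,"wz":0.7,"hand":0},{"tx":0,"ty":0,"tz":0,"wx":0,"wy":0,"wz":0.7,"hand":0},{"tx":0,"ty":0,"tz":0,"wx":0,"wy":0,"wz":0.7,"hand":0},{"tx":0,"ty":0,"tz":0,"wx":0,"wy":0,"wz":0.7,"hand":0},{"tx":0,"ty":0,"tz":0,"wx":0,"wy":0,"wz":0.7,"hand":0},{"tx":0,"ty":0,"tz":0,"wx":0,"wy":0,"wz":0.7,"hand":0},{"tx":0,"ty":0,"tz":0,"wx":0,"wy":0,"wz":0.5,"hand":0},{"tx":0,"ty":0,"tz":0,"wx":0,"wy":0,"wz":0,"hand":0}])

```text
time_s: 14.45
ee_pos: [0.4971, -0.0106, 0.0754]
tcp_rot: [0.24, 0.971, 0.0, -0.001]
contact_force: [-2.8, 2.4, 2.3]
opening: 0.011
```

```bash
cat > st.py <<'E'
from h import *
s=read_state();M=R.from_quat(s["tcp_rot"]).as_matrix();print(s["time_s"],s["ee_pos"],M[:,2],"yaw",np.degrees(np.arctan2(M[1,0],M[0,0])),s["contact_force"],s["moment"],s["joints"][5],s["opening"])
E
python3 st.py
```

```text
14.45 [ 0.49706427 -0.01060052  0.07540958] [-1.68611530e-03  7.79166541e-04 -9.99998275e-01] yaw 152.25439692554588 [-2.7897075   2.37197016  2.33022139] [0.9827065  0.57651448 0.02825269] -2.4272847017463333 0.01100539462562726
```

drive_tool(steps=[{"tx":0,"ty":0,"tz":0,"wx":0,"wy":0,"wz":0.4,"hand":0},{"tx":0,"ty":0,"tz":0,"wx":0,"wy":0,"wz":0.4,"hand":0},{"tx":0,"ty":0,"tz":0,"wx":0,"wy":0,"wz":0.4,"hand":0},{"tx":0,"ty":0,"tz":0,"wx":0,"wy":0,"wz":0.4,"hand":0},{"tx":0,"ty":0,"tz":0,"wx":0,"wy":0,"wz":0,"hand":0},{"tx":0,"ty":0,"tz":0,"wx":0,"wy":0,"wz":0,"hand":0},{"tx":0,"ty":0,"tz":0,"wx":0,"wy":0,"wz":0,"hand":0},{"tx":0,"ty":0,"tz":0,"wx":0,"wy":0,"wz":0,"hand":0},{"tx":0,"ty":0,"tz":0,"wx":0,"wy":0,"wz":0,"hand":0},{"tx":0,"ty":0,"tz":0,"wx":0,"wy":0,"wz":0,"hand":0}])

```text
time_s: 15.7
ee_pos: [0.4972, -0.0105, 0.076]
tcp_rot: [0.315, 0.949, -0.0, -0.001]
contact_force: [-2.7, 3.0, 4.6]
opening: 0.0105
```

```bash
python3 st.py
```

```text
15.7 [ 0.49718595 -0.01053013  0.07604708] [-1.53613343e-03 -1.90965211e-04 -9.99998802e-01] yaw 143.24600459419028 [-2.69833217  2.95198357  4.62422075] [1.10475335 0.87641789 0.39942673] -2.586334841659762 0.010524682024347214
```

drive_tool(steps=[{"tx":0,"ty":0,"tz":0,"wx":0,"wy":0,"wz":0,"hand":100},{"tx":0,"ty":0,"tz":0,"wx":0,"wy":0,"wz":0,"hand":100},{"tx":0,"ty":0,"tz":0,"wx":0,"wy":0,"wz":0,"hand":100},{"tx":0,"ty":0,"tz":0,"wx":0,"wy":0,"wz":0,"hand":100},{"tx":0,"ty":0,"tz":0,"wx":0,"wy":0,"wz":0,"hand":100},{"tx":0,"ty":0,"tz":-0.4,"wx":0,"wy":0,"wz":0,"hand":100},{"tx":0,"ty":0,"tz":-0.9,"wx":0,"wy":0,"wz":0,"hand":100},{"tx":0,"ty":0,"tz":-0.9,"wx":0,"wy":0,"wz":0,"hand":100},{"tx":0,"ty":0,"tz":-0.6,"wx":0,"wy":0,"wz":0,"hand":100},{"tx":0,"ty":0,"tz":0,"wx":0,"wy":0,"wz":0,"hand":100}])

```text
time_s: 16.95
ee_pos: [0.4975, -0.0113, 0.1649]
tcp_rot: [0.316, 0.949, -0.001, -0.0]
contact_force: [0.2, -0.0, -0.4]
opening: 0.0859
```

```bash
python3 st.py
python3 - <<'E'
from h import *
f=grab_frame("wrist"); np.savez("w6.npz",**f)
img=f["img"];u,v=proj(f,(.497,-.0115,.078)).astype(int);o=(u-70,max(v-65,0));print(o,u,v)
a=cv2.resize(img[o[1]:o[1]+120,o[0]:o[0]+130],(520,480),interpolation=cv2.INTER_CUBIC)
g=grab_frame("scene")["img"]
b=cv2.resize(g[180:250,285:355],(280,280),interpolation=cv2.INTER_CUBIC)
b0=cv2.resize(cv2.imread("pics/scene0.png")[180:250,285:355],(280,280),interpolation=cv2.INTER_CUBIC)
c=np.hstack([a,np.vstack([b[:240],b0[:240]])])
cv2.imwrite("pics/w6c.png",np.clip((c/255.)**.4*255,0,255).astype(np.uint8))
E
```

```text
16.95 [ 0.49751497 -0.01129597  0.16494099] [-9.80637227e-04 -9.59016195e-04 -9.99999059e-01] yaw 143.1783891442948 [ 0.21189133 -0.04313235 -0.36222363] [-0.00829704 -0.00895076  0.03035766] -2.5872052964056107 0.08591751558028891
(np.int64(249), np.int64(137)) 319 202
```

View pics/w6c.png

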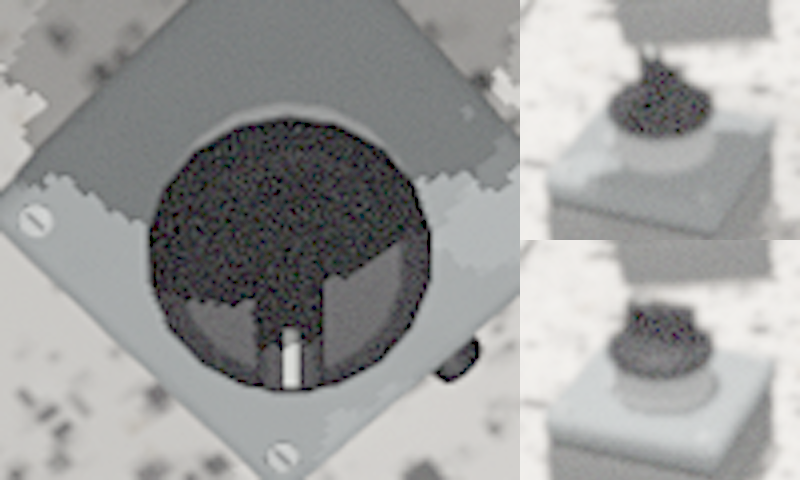

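The cap is back at its original height in scene: cap centre at row ~108 of the crop, the same as at the start, against 122 when latched. The bar is turned and still lines up with the tool. Handing in.

```bash
python3 -c "
from rig import *
print(close_job())"
```

```text
the job is handed in; nothing more can be done
None
```

The bench stop test is done and handed in. I pressed the mushroom button on the middle grey box until it latched. I then gripped its finger bar, twisted it clockwise to the end stop, let go and backed off upwards.

- **Latch:** pressing stopped hard at a TCP height of 0.088 m, the latched height you gave. The scene camera then showed the cap lower on its collar.
- **Twist:** the tool turned about 45.5° in all. The moment about the vertical rose to about 0.4 N m at the end, which I took as the end stop. That is a little past the 43° (0.75 rad) stop, probably from slip or give in the grip. After release, the wrist camera showed the bar still in line with the tool.
- **Unlatch:** after release, the scene camera showed the cap back at its starting height. The gripper was open at 0.165 m with a force reading near zero.
- **Other boxes:** I kept the gripper well clear of the other two grey boxes and the brown look-alike.
- **Time and force:** about 17 s of the 40 s were used. The largest end-of-call force reading was about 6 N, but I did not see the peaks in between.

One disagreement: the side camera put the button about 4 to 7 mm off from the wrist camera. I used the wrist camera's position, and the grip on the bar was centred.

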